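Run an overhead camera's telescopic boom out to its next hole and clamp it

ROBOT

A 6-joint arm with a two-finger parallel gripper is mounted at the origin on a cart in front of the work surface, level with it; the furniture and walls round the work are solid. World frame = base frame: x ahead of the robot, y to its left, z up, the work surface at z = 0. Lengths are in mm, angles in rad, forces in N, time in s.
With the tool pointing down it reaches from about 400 to 925 mm from the base axis. Payload 3.4 kg.
Tool frame: the origin (TCP) lies at the very end of the fingers, on their centre line; the grasp point (between the pads) lies 19 mm behind it; z points along the fingers, y is the line along which they close (so a half turn about z gives the same grasp; the last joint's range is limited). The gripper opens to 85 mm and grips with 20 to 120 N. Pads are 22 mm wide; open, the fingers measure 114 mm over their backs; the gripper's body (76 mm by 85 mm) begins 54 mm behind the grasp point. The pads swing forward as they close: fully open they stand 13 mm farther back than shut.
Start: joints at [-1.399, 0.307, 1.506, -0, 1.328, -0.073], TCP at [139.333, -557.869, 231.305] pointing down, gripper open.
Joint ranges: [-3.12, 3.12], [-1.05, 2.28], [0.14, 2.33], [-1.42, 4.57], [0.1, 2.73], [-2.68, 2.68]. Speed limits (rad/s): [2.57, 2.57, 3.14, 3.14, 3.14, 3.14].

INTERFACE

Orientations are given as a rotation vector (axis times angle).
In Python, from rig import r, grip, kinematics, viewer, job, read_time_s, read_q, read_qvel, read_effort, read_position, read_tcp_rot, read_force, read_moment, read_finger_gap, read_grip_force gives the robot as it stands. Calls block until the motion is done:
- r.goto(position, orientation): joint-space move of the TCP to a pose.
- r.servo_line(position, orientation=None, vel=150, guard=None): straight line of the TCP; orientation=None keeps the orientation; vel is the mean speed in mm/s. With guard (N) it stops when the force on the tool has changed by that much, and returns True; else False.
- r.goto_joints(angles): joint-space move.
- grip(opening): finger opening in mm; the grip force is fixed at half the most; returns when the fingers have stopped.
- r.hold(seconds).
- kinematics.solve_ik(position, orientation): joint angles nearest the present ones, or None.
- viewer.camera(name): name is "scene" or "top" or "wrist"; returns the picture (400x640x3 uint8, red, green, blue); there is no depth.
- viewer.camera_params(name): a dict with "K" (3x3 intrinsics, pixels), "R" (3x3) and "t" (3): a world point X has camera coordinates R X + t; the wrist camera has in their place "mount" (4x4, takes a point from camera to tool coordinates, whose origin is the TCP and whose axes are the flange's). Camera axes: x right, y down, z forward; pixel columns grow to the right and rows downward; lengths in mm; the calibration is good to about 2 mm. A picture is of the moment at which its call begins: read the wrist's pose just before it. camera_params takes no time and is no camera call.
A pose or a line that the arm cannot do raises r.MotionError and nothing moves.
- job.finish_job(): hands the job in; it is judged then, once.
Trained networks look in the newest picture that a camera, given by its name, has taken for a name from the list of things; names that differ only in an ending like _2 or _b are one class to them, and where a whole thing is asked for, a point or a joint stands for the part that bears it (a point fixed in the world has none). Each returns a list of dicts, best first, with "p" (0 to 1); they miss things now and then, are a little off and sometimes report something else, mostly with a low value. They report only what shows in the picture. A call takes as long as a camera call.
- viewer.outline_of(camera, thing): "region" (400x640 bool, what is visible of it) and "uv" ([column, row] in pixels, amid what is visible of it).
Readings, each from a call of its own:
- read_time_s(): time.
- read_q(): joint angles.
- read_qvel(): joint speeds.
- read_effort(): joint torques, N m.
- read_position(): TCP position.
- read_tcp_rot(): TCP orientation.
- read_force(): force on the tool from outside, world axes, zero at the start.
- read_moment(): the same for the moment, N m.
- read_finger_gap(): finger opening in mm.
- read_grip_force(): force on a finger pad.
Only numpy, scipy, OpenCV 4.12 (cv2) and the standard library are available. Lean on these libraries where they do the work, as an engineer would, in place of code of your own. Each camera call takes 0.05 s, during which the arm holds its last target. There are 200 camera calls.

TASK

Bring the overhead camera out over the notebook: squeeze in the sprung button on the boom's grip collar, slide the boom outward out of its stowed position, and let the button pop out into the next hole by itself, without forcing the latch. Only then fold the raised clamp lever down flat to lock the boom, let go, and leave the things on the desk where they are.

Things in the scene. Friction and masses are not known exactly. Their poses are not given: they have to be found in the camera images.
- stand: Fixed camera stand: black base 170 x 125 x 16 mm, column 23 mm thick with a 36 mm block as its head, and on it a level telescopic boom, axis 190 mm above the desk. Origin: on the desk under the column. x points along the boom, from the column out to the camera; y is horizontal across the boom, z up. Sliding the free boom takes about 3 to 6 N; loading the latched one with over 40 N bends its pin.
- collar (a point): Centre of the black grip collar at the sliding tube's inner end, on the boom's axis, 82 to 108 mm from the column; axes as the stand's. Rounded block, 50 mm along the boom, 34 mm across, 40 mm high, in free air. Its end face toward the column stands out round the 16 mm inner rod and can be pushed outward. Outward of it: 22 mm tube, clamp lever, and at 238 mm the camera (58 x 52 x 28 mm).
- button (a joint): Press of the button into the collar, in m: 0 popped out (pin seated), about 0.0045 where the pin rides on the rod between holes, 0.0065 fully pressed. Pressing beyond 0.0045 frees the pin. The spring takes 4 N at first, 8 N fully pressed. While the pin rides on the rod the button stays sunk when let go, and pops out by itself at a hole.
- button_face (a point): Centre of the outer face of the round grey button, 19 mm in diameter, on the collar's -y side (stand's axes), at its mid length and height. Popped out it stands 7 mm proud of the collar's side (41 mm over button and collar), fully pressed 0.5 mm (34.5 mm over all). It is pressed toward +y.
- lever (a joint): Angle of the clamp lever above flat, in rad: 0 is down flat along the tube (clamped), 1.35 fully open; it starts raised at 1.0 to 1.25. It stays where it is left (hinge friction 0.035 N m, slightly more near flat, where its cam bears on the rod).
- lever_hinge (a point): Axis of the clamp lever's hinge, 80 mm outward of the collar's centre and 19.5 mm above the boom's axis; the hinge axis lies along the stand's y.
- lever_tip (a point): Top of the free end of the grey clamp lever, 46 mm from the hinge; the lever is a paddle 18 mm wide and 6 mm thick that points outward along the boom when flat and rises from there. Push it down from above.
- notebook: Spiral notebook 105 x 148 x 10 mm lying on the desk under the boom's end, stuck down. Origin: centre of its underside.
- mug: Green mug, 86 mm wide, 94 mm high, standing on the robot's side of the stand. Origin: middle of its underside. Bystander.
- earbuds: White earbud case 47 x 60 x 24 mm on the desk on the robot's side of the boom. Origin: middle of its underside. Bystander.
- usb_stick: USB stick 18 x 58 x 8 mm on the desk beyond the boom. Origin: its underside. Bystander.
- marker_pen: Marker 130 mm long, 16 mm thick, lying on the notebook. Origin: its underside. Bystander.
- latch (a point): Where the button's 6 mm pin meets the rod: inside the collar, beside its centre. The pin starts in a groove of the rod 24 mm long, anywhere within 7 mm of its middle; the next hole is 40 mm outward of the groove's middle, so 33 to 47 mm outward of where the pin starts; one more follows 40 mm on. Holes leave 1.2 mm of play either way. The tube hides them: the click and the stop that follows tell.

How it is judged (in metres and radians):
On the way, in this order (a step that is already met when the one before it is completed fails the run):
1. with the button pressed in, the boom has been slid out of its stow groove (distance between pin and hole1 between 0.0065 and 0.026 m and value of joint button above 0.0035 m), for 0.1 s.
2. the button has popped out in the next hole and stays so, the clamp lever still raised (distance between pin and hole1 below 0.003 m and value of joint button below 0.0015 m and value of joint lever above 0.8 rad), for 0.5 s.
3. the clamp lever is down flat (value of joint lever below 0.1 rad), for 0.1 s.
At the end, for the whole second after the job is handed in: The latch pin sits in the next hole (within 3 mm of its seat there, button popped out to within 1.5 mm), the clamp lever is down flat (below 0.1 rad), and mug, earbud case, USB stick and marker are within 20 mm of where they were (distance between pin and hole1 below 0.003 m and value of joint button below 0.0015 m and value of joint lever below 0.1 rad and distance of each of mug, earbuds, usb_stick, marker_pen from where it was at the start of the episode below 0.02 m); the robot touches nothing.
It fails at once if the latch pin is forced against the rod with more than 40 N (contact force between pin and rod above 40 N).
It fails at once if the mug is moved by more than 30 mm (distance of mug from where it was at the start of the episode above 0.03 m).
It fails at once if the earbud case is moved by more than 30 mm (distance of earbuds from where it was at the start of the episode above 0.03 m).
It fails at once if the USB stick is moved by more than 30 mm (distance of usb_stick from where it was at the start of the episode above 0.03 m).
It fails at once if the marker is moved by more than 30 mm (distance of marker_pen from where it was at the start of the episode above 0.03 m).
It also fails if it takes over 48 s, if anything falls off the work surface, if the arm or the gripper's body presses on something with over 40 N, if the wrist force passes 120 N, or if a joint passes its speed limit or range.

## Working session

There is one attempt and no reset: what is moved stays moved. The work goes in short steps, each a Python script; the robot and the scene stay as the last script left them, time stands still between calls to the robot, and variables do not carry over. Pictures are saved under pics/ and viewed, at most 10 in all, crops included, and the job is handed in when it is done.

```bash
mkdir -p pics; ls
cat > a.py <<'E'
from rig import *
import cv2,numpy as np
for n in ["scene","top"]:
    im=viewer.camera(n); cv2.imwrite(f"pics/{n}0.png",im[:,:,::-1])
    p=viewer.camera_params(n); print(n,np.round(p["K"],1).tolist(),np.round(p["R"],4).tolist(),np.round(p["t"],1).tolist())
    for t in ["stand","collar","button_face","lever_tip","mug","earbuds","usb_stick","notebook","marker_pen"]:
        o=viewer.outline_of(n,t)
        print(t,[(round(float(x["p"]),2),np.round(x["uv"]).tolist(),int(x["region"].sum())) for x in o[:2]])
print(read_time_s(),read_tcp_rot())
E
python3 a.py; cd pics; python3 -c "
import cv2,numpy as np
a=cv2.imread('scene0.png');b=cv2.imread('top0.png');cv2.imwrite('both.png',cv2.resize(np.vstack([a,b]),None,fx=.75,fy=.75,interpolation=3))"
```

```text
pics
scene [[452.6, 0.0, 323.4], [0.0, 452.6, 199.1], [0.0, 0.0, 1.0]] [[-0.6533, -0.757, -0.0058], [-0.5815, 0.5067, -0.6365], [0.4848, -0.4125, -0.7712]] [407.2, 372.5, 840.4]
stand [(0.87, [272.0, 260.0], 7112)]
collar [(0.65, [318.0, 183.0], 2194)]
button_face []
lever_tip [(0.72, [304.0, 226.0], 140), (0.61, [314.0, 176.0], 174)]
mug [(0.58, [309.0, 314.0], 2236)]
earbuds [(0.58, [336.0, 275.0], 540)]
usb_stick [(0.59, [303.0, 224.0], 140)]
notebook [(0.69, [377.0, 204.0], 1641)]
marker_pen [(0.66, [364.0, 192.0], 258)]
top [[412.3, 0.0, 325.1], [0.0, 412.3, 197.3], [0.0, 0.0, 1.0]] [[-0.0075, -0.9999, 0.0081], [-0.9848, 0.0059, -0.1736], [0.1736, -0.0093, -0.9848]] [70.8, 556.0, 1034.5]
stand [(0.55, [276.0, 196.0], 4422)]
collar [(0.7, [340.0, 190.0], 1839)]
button_face []
lever_tip [(0.65, [317.0, 187.0], 92)]
mug []
earbuds [(0.87, [308.0, 238.0], 384)]
usb_stick [(0.43, [323.0, 181.0], 52)]
notebook [(0.75, [392.0, 212.0], 1477)]
marker_pen []
1.0 [3.11803871e+00 3.83581382e-01 4.69376892e-05]
```

View pics/scene0.png

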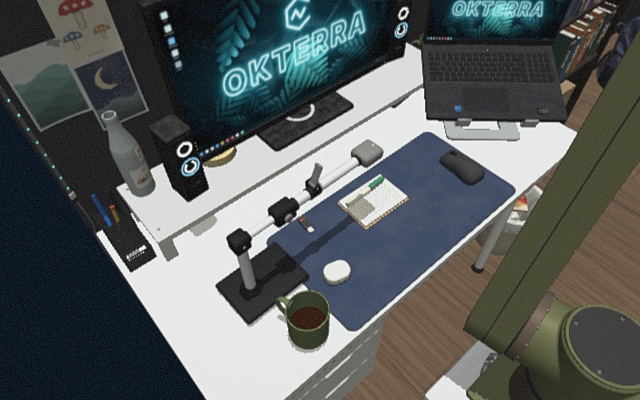

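View pics/top0.png

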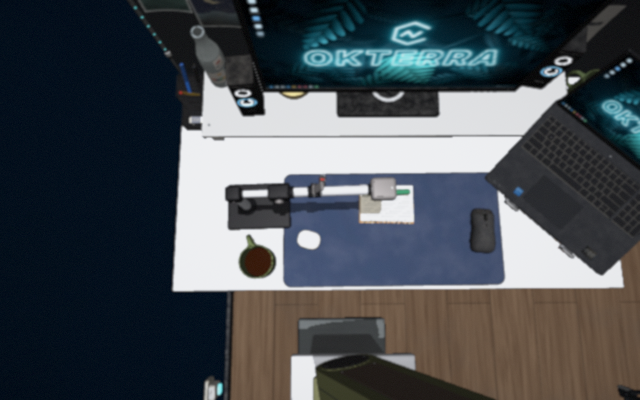

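The boom runs left to right in the top view (world −y). The column head is at about (234,192), the collar at (278,191) and the camera at (383,188). In the scene view, the head is at (238,240), the collar at (285,209) and the camera at (369,153). The button faces the robot. Next I fit the stand pose.

```bash
cat > h.py <<'E'
from rig import *
import cv2,numpy as np
from scipy.optimize import least_squares
from scipy.spatial.transform import Rotation as Ro
Z=190.
def proj(n,X):
    p=viewer.camera_params(n);c=np.array(p["R"])@X+np.array(p["t"]);u=np.array(p["K"])@c;return u[:2]/u[2]
def sx(S,x,y,z):  # stand -> world, S=(x,y,yaw)
    c,s=np.cos(S[2]),np.sin(S[2]);return np.array([S[0]+c*x-s*y,S[1]+s*x+c*y,z])
def fit(obs,w0):
    def f(v): return np.concatenate([proj(n,sx(v[:3],a+b*v[3],0,z))-uv for n,a,b,z,uv in obs])
    return least_squares(f,w0,loss="soft_l1")
E
cat > b.py <<'E'
from h import *
obs=[("scene",0,0,190,(238,240)),("top",0,0,190,(234,192)),("scene",0,1,190,(285,209)),("top",0,1,190,(278,191)),
("scene",238,1,190,(369,153)),("top",238,1,190,(383,188))]
s=fit(obs,[650,100,-1.57,95]);print(s.x,s.fun.round(1).tolist())
S=s.x
for d in [0,80]:
  for z in [168,300]:
    P=sx(S,S[3]+d,0,z);
    for yaw in [0,np.pi]:
      rv=(Ro.from_euler('z',S[2]+yaw)*Ro.from_euler('x',np.pi)).as_rotvec();print(P,kinematics.solve_ik(P,rv))
print(viewer.camera_params("wrist"))
E
python3 b.py
python3 - <<'E'
import cv2,numpy as np
a=cv2.imread('pics/scene0.png')[130:300,210:410];b=cv2.imread('pics/top0.png')[160:220,215:415]
cv2.imwrite('pics/crop0.png',cv2.resize(np.vstack([a,b]),None,fx=2.6,fy=2.6,interpolation=2))
E
```

```text
[544.37482351 276.78276106  -1.55528174 105.23730352] [0.1, -0.5, -0.4, 0.3, -2.6, 0.8, 1.9, 0.3, -1.0, -0.5, 1.0, 1.1]
[546.00747164 171.55812273 168.        ] None
[546.00747164 171.55812273 168.        ] [ 2.30635909e-01  3.57708334e-01  1.60073714e+00 -4.44089210e-16
  1.18314718e+00  2.15121319e-01]
[546.00747164 171.55812273 300.        ] None
[546.00747164 171.55812273 300.        ] [ 2.30635909e-01  2.58993051e-01  1.40115344e+00 -4.44089210e-16
  1.48144617e+00  2.15121319e-01]
[547.24858906  91.56775063 168.        ] None
[547.24858906  91.56775063 168.        ] [ 8.96588242e-02  3.35115292e-01  1.63780832e+00 -4.44089210e-16
  1.16866904e+00  7.41442341e-02]
[547.24858906  91.56775063 300.        ] None
[547.24858906  91.56775063 300.        ] [ 8.96588242e-02  2.33405133e-01  1.43670931e+00 -4.44089210e-16
  1.47147821e+00  7.41442341e-02]
{'K': array([[307.65954854,   0.        , 320.86214331],
       [  0.        , 307.65954854, 199.72867348],
       [  0.        ,   0.        ,   1.        ]]), 'mount': array([[-2.76287126e-04, -9.49119418e-01, -3.14916266e-01,
         8.07062101e+01],
       [ 9.99999007e-01,  1.72997972e-04, -1.39872923e-03,
        -2.75685882e-01],
       [ 1.38204095e-03, -3.14916339e-01,  9.49118427e-01,
        -1.42896402e+02],
       [ 0.00000000e+00,  0.00000000e+00,  0.00000000e+00,
         1.00000000e+00]])}
```

View pics/crop0.png

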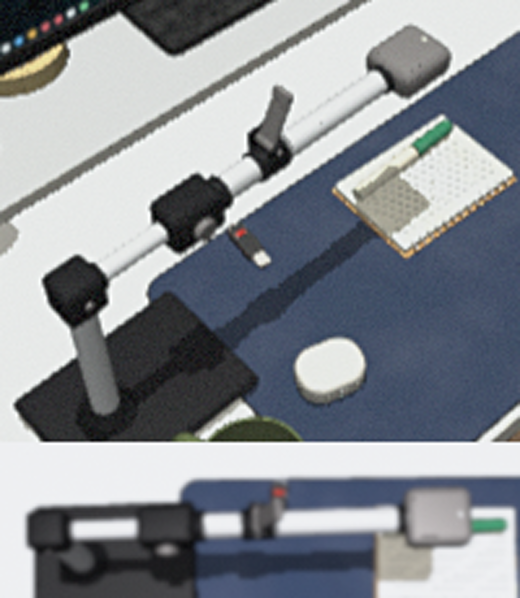

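The crop confirms the layout: the button is on the near side of the collar, and the lever is raised. I'll refine this with the wrist camera from above the collar.

```bash
cat >> h.py <<'E'
def rv(yaw): return (Ro.from_euler('z',yaw+np.pi)*Ro.from_euler('x',np.pi)).as_rotvec()
def wproj_setup():
    M=np.eye(4);M[:3,:3]=Ro.from_rotvec(read_tcp_rot()).as_matrix();M[:3,3]=read_position()
    p=viewer.camera_params("wrist");return np.linalg.inv(M@p["mount"]),p["K"]
def wproj(T,K,X): c=T[:3,:3]@X+T[:3,3];u=K@c;return u[:2]/u[2]
E
cat > c.py <<'E'
from h import *
S=[544.4,276.8,-1.5553,105.2]
p=np.array(read_position());p[2]=345;r.servo_line(p,vel=250)
r.goto(sx(S,S[3],0,345),rv(S[2]))
T,K=wproj_setup();np.savez("w0.npz",T=T,K=K)
im=viewer.camera("wrist")
for t in ["collar","button_face","lever","stand"]:
    for o in viewer.outline_of("wrist",t)[:2]:
        v,u=np.where(o["region"]);print(t,round(o["p"],2),o["uv"],u.min(),u.max(),v.min(),v.max())
for n,x,z in [("head",0,190),("collar",S[3],190),("hinge",S[3]+80,209)]: print(n,wproj(T,K,sx(S,x,0,z)))
print(read_time_s())
cv2.imwrite("pics/w0.png",im[:,:,::-1])
E
python3 c.py
```

```text
collar 0.67 [317.9, 243.6] 290 341 151 362
collar 0.49 [315.4, 279.4] 308 326 255 303
button_face 0.65 [294.5, 178.5] 291 297 169 187
lever 0.59 [315.5, 279.4] 307 327 255 303
stand 0.71 [318.4, 127.4] 271 360 35 361
head [320.83773049  68.74465481]
collar [321.00668859 182.55225965]
hinge [321.11643926 262.93281628]
4.7917
```

View pics/w0.png

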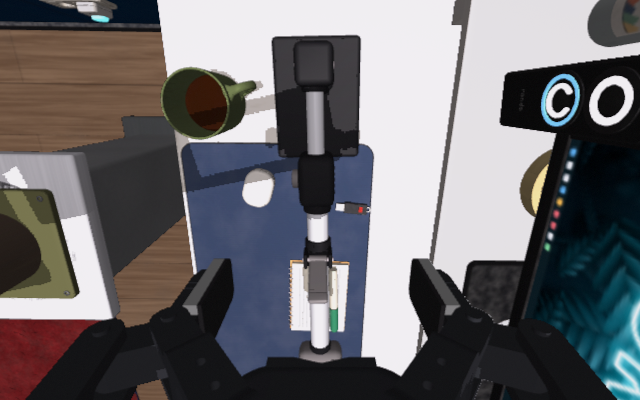

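The wrist view shows the column head near (314,63), the collar at columns 299–333 and rows 152–212, and the button at (294,178). The boom axis sits about 4 px left of the prediction. I'll measure the rod and tube edges and refit.

```bash
cat > d.py <<'E'
from h import *
im=cv2.imread("pics/w0.png");w=np.load("w0.npz");T,K=w["T"],w["K"]
g=im.astype(float).mean(2)
for v in [100,125,140,220,232,325,335]: print(v,g[v,295:340].astype(int).tolist())
print("collarcol",g[140:222,316].astype(int).tolist())
print("row182",g[182,285:345].astype(int).tolist())
S=[544.4,276.8,-1.5553,105.2]
print("btn",wproj(T,K,sx(S,S[3],-24,190)))
E
python3 d.py
```

```text
100 [27, 27, 26, 28, 26, 28, 27, 28, 27, 26, 25, 96, 129, 141, 150, 155, 158, 162, 167, 176, 177, 172, 168, 162, 156, 149, 138, 122, 75, 29, 26, 28, 35, 39, 56, 64, 64, 64, 64, 64, 64, 64, 64, 64, 64]
125 [26, 26, 25, 26, 27, 25, 25, 26, 25, 26, 24, 43, 103, 132, 143, 152, 157, 160, 164, 169, 175, 173, 169, 165, 158, 154, 142, 129, 89, 41, 25, 26, 26, 26, 26, 24, 25, 24, 53, 64, 63, 64, 64, 64, 64]
140 [24, 25, 25, 25, 25, 24, 25, 25, 24, 24, 24, 25, 100, 129, 140, 149, 155, 159, 161, 166, 172, 173, 170, 166, 160, 154, 146, 133, 103, 56, 25, 24, 24, 24, 24, 24, 24, 23, 24, 23, 24, 25, 24, 25, 25]
220 [83, 84, 84, 82, 82, 84, 83, 84, 83, 84, 84, 82, 126, 163, 187, 201, 225, 236, 240, 240, 240, 240, 240, 240, 240, 240, 240, 240, 234, 223, 216, 198, 144, 95, 86, 87, 87, 88, 87, 88, 89, 88, 89, 91, 91]
232 [83, 84, 83, 82, 84, 84, 83, 83, 84, 83, 84, 83, 106, 155, 183, 204, 223, 234, 239, 240, 240, 240, 240, 240, 240, 240, 240, 240, 235, 224, 216, 201, 149, 101, 92, 92, 92, 92, 91, 92, 91, 91, 90, 90, 90]
325 [240, 240, 240, 234, 228, 236, 239, 232, 236, 240, 240, 233, 236, 240, 240, 187
[... 287 characters left out ...]
 204, 187, 143, 96, 82, 83, 83, 83, 84, 84, 84, 86, 86, 86]
collarcol [173, 173, 173, 173, 173, 173, 173, 172, 173, 173, 173, 172, 172, 172, 117, 48, 14, 18, 18, 20, 22, 24, 25, 25, 25, 24, 24, 24, 25, 25, 24, 24, 24, 25, 25, 24, 23, 24, 24, 23, 24, 23, 23, 23, 23, 23, 23, 22, 23, 21, 22, 23, 23, 23, 22, 23, 23, 22, 21, 22, 22, 21, 21, 21, 20, 18, 19, 22, 20, 21, 21, 22, 21, 21, 82, 152, 165, 165, 165, 232, 240, 240]
row182 [88, 90, 91, 91, 92, 91, 82, 81, 85, 86, 86, 86, 60, 25, 16, 17, 19, 21, 22, 23, 23, 23, 23, 24, 23, 23, 23, 23, 24, 23, 24, 23, 24, 24, 23, 24, 24, 24, 22, 24, 23, 23, 23, 23, 22, 20, 19, 17, 13, 70, 88, 89, 89, 88, 88, 88, 87, 87, 87, 86]
btn [297.03639474 182.58535873]
```

```bash
cat > e.py <<'E'
from h import *
w=np.load("w0.npz");T,K=w["T"],w["K"]
cols=[(100,314.5),(125,315.2),(140,315.5),(182,315.7),(220,317.2),(232,317.4),(335,319.7)]
def ccol(S,v,z):
    f=lambda a:wproj(T,K,sx(S,a,0,z)); xs=np.linspace(-50,420,300);P=np.array([f(a) for a in xs]);return np.interp(v,P[:,1],P[:,0])
S0=[544.4,276.8,-1.5553]
def S_(v): return [544.4+v[0],276.8,-1.5553+v[1]]
def f(v):
    S=S_(v);e=[ccol(S,a,190)-u for a,u in cols]
    e+=[wproj(T,K,sx(S,v[2]-25,0,198))[1]-154.5,wproj(T,K,sx(S,v[2]+25,0,209))[1]-214.5,wproj(T,K,sx(S,v[2],-24,190))[1]-178.5]
    return np.array(e)
s=least_squares(f,[0,0,105]);print(s.x,f(s.x).round(1));S=S_(s.x);print(S,sx(S,s.x[2],0,190))
# lever tip in wrist pic: top edge row~? predict for angles; head row
print("head top front/back",[wproj(T,K,sx(S,a,0,208)) for a in(-18,18)])
for a in (.9,1.0,1.1,1.2,1.3): print(a,wproj(T,K,sx(S,s.x[2]+80+46*np.cos(a),0,209.5+46*np.sin(a))))
E
python3 e.py
```

```text
[-6.17621757e+00  1.37483110e-02  1.02772215e+02] [ 0.1 -0.1 -0.1  0.6 -0.1 -0.1 -0.3  2.2 -4.3  2. ]
[np.float64(538.2237824273948), 276.8, np.float64(-1.5415516890263632)] [541.22889023 174.07172985 190.        ]
head top front/back [array([312.95440352,  42.86855996]), array([313.93744983,  89.48845121])]
0.9 [317.6752173  307.33691575]
1.0 [317.57008275 305.81015875]
1.1 [317.46174845 303.74523126]
1.2 [317.35155574 301.15015092]
1.3 [317.240967   298.04299907]
```

```bash
cat > g.py <<'E'
from h import *
S=[538.2,276.8,-1.5416];C=102.8
fs=lambda: Ro.from_euler('z',-S[2]).apply(read_force()).round(1)
grip(66)
r.goto(sx(S,C,0,240),rv(S[2]))
print("desc",r.servo_line(sx(S,C,0,168),vel=80,guard=8),read_position(),fs())
grip(58); print(read_finger_gap(),fs())
print("touch",r.servo_line(sx(S,C,-16,168),vel=12,guard=2.5))
p=np.array(read_position());g=read_finger_gap();ly=Ro.from_euler('z',-S[2]).apply(p-sx(S,0,0,168))
c=ly[1]+g/2-17;print(ly,g,fs(),"collar centre y",c, "t",read_time_s())
E
python3 g.py
```

```text
desc False [541.72164099 174.16025994 168.55076063] [-1.   0.4 -0. ]
58.188687224777304 [-0.6  1.2 -0.6]
touch True
[102.82227723 -11.61378969  -0.19675898] 57.87277617501407 [-0.1  2.1  0.6] collar centre y 0.3225983933207033 t 7.8667
```

Touch centring puts the collar within 0.3 mm of the fit. Next I squeeze and slide.

```bash
cat > i.py <<'E'
from h import *
S=[538.2,276.8,-1.5416];C=102.8
fs=lambda: Ro.from_euler('z',-S[2]).apply(read_force()).round(1)
r.servo_line(sx(S,C,0,168),vel=40)
for o in (45,40,36,34): grip(o);print(o,read_finger_gap(),read_grip_force(),fs())
g=read_finger_gap()
if g<36:
    st=r.servo_line(sx(S,C+24,0,168),vel=25,guard=25);print("slide",st,fs(),read_finger_gap(),read_position());r.hold(.2)
    print(fs(),sx(S,C+24,0,168),read_time_s())
T,K=wproj_setup();im=viewer.camera("wrist");cv2.imwrite("pics/w1.png",im[:,:,::-1])
E
python3 i.py
```

```text
45 44.970761515182375 1.3443025946617126 [-0.9 -3.3 -0.2]
40 39.99104051364842 2.587013617157936 [ 0.1 -5.2  2.9]
36 36.61111495685712 36.62462566047907 [ 0.4 -6.9  4.6]
34 35.97381831034449 59.14015218615532 [ 1.  -5.2  5.4]
slide False [-2.  -5.1  4.9] 35.65892278704749 [541.18022289 150.61419877 168.31807394]
[-2.1 -5.3  6.1] [541.9015683  150.05403994 168.        ] 10.5833
```

View pics/w1.png

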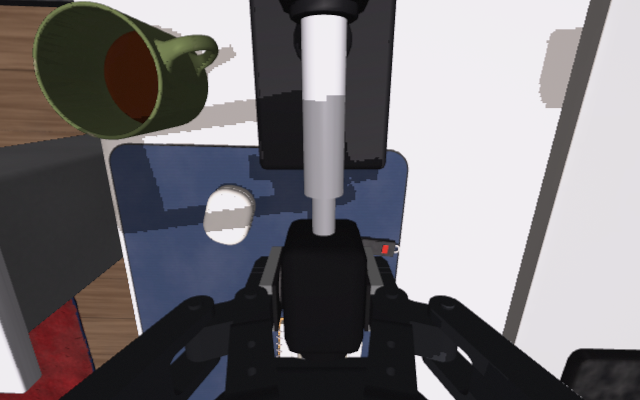

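The slide worked. The inner face of the collar is now at row 220, and the rod's narrowed groove shows, with its inner edge at row 195. I can use that groove to predict where the hole is.

```bash
cat > j.py <<'E'
from h import *
S=[538.2,276.8,-1.5416]
T,K=wproj_setup();xs=np.linspace(0,160,400)
for n,v,z in[("face at rod",232,195),("faceTop",221,209),("groove edge top",195,198),("edge",197,192)]:
    print(n,np.interp(v,[wproj(T,K,sx(S,a,0,z))[1] for a in xs],xs))
g=cv2.imread("pics/w1.png").astype(float).mean(2);print(g[185:240,324].astype(int).tolist());print(fs:=read_force(),read_time_s())
E
python3 j.py
```

```text
face at rod 97.5226985086679
faceTop 86.93095281016932
groove edge top 80.61552278872172
edge 83.3423437635715
[171, 171, 171, 171, 171, 171, 170, 170, 170, 170, 170, 170, 170, 170, 170, 170, 170, 170, 170, 170, 169, 169, 170, 169, 169, 170, 170, 170, 170, 170, 170, 169, 170, 170, 170, 169, 170, 170, 170, 169, 169, 169, 169, 169, 169, 170, 169, 169, 169, 169, 115, 46, 12, 12, 15]
[-5.71436305  1.56517301  4.9643538 ] 10.6333
```

```bash
cat > k.py <<'E'
from h import *
S=[538.2,276.8,-1.5416];C=126.8
sf=lambda v: Ro.from_euler('z',-S[2]).apply(v)
fs=lambda: sf(np.array(read_force())).round(1)
X=lambda: sf(np.array(read_position())-sx(S,0,0,0)).round(1)
grip(60);print(fs())
r.servo_line(sx(S,C,0,250),vel=200)
grip(22)
x0=80
r.servo_line(sx(S,x0,0,250),vel=200)
print("desc",r.servo_line(sx(S,x0,0,174),vel=100,guard=6),X(),fs(),read_finger_gap())
st=r.servo_line(sx(S,x0+36,0,174),vel=10,guard=12);print("push",st,X(),fs(),read_time_s())
x=X()[0]
r.servo_line(sx(S,x-8,0,174),vel=60);print(X(),fs(),read_time_s())
E
python3 k.py
```

```text
[-0.6 -1.   0. ]
desc False [ 80.1   0.6 174.6] [-0.3 -0.2  0.1] 21.8190548239016
push True [ 1.000e+02 -1.000e-01  1.738e+02] [-0.8  0.7  2. ] 15.45
[ 9.200e+01 -1.000e-01  1.739e+02] [-0.2 -0.7  0.1] 15.725
```

It stopped after about 10 mm of travel, as predicted from the groove. I'll confirm with a second gentle push and a picture.

```bash
cat > l.py <<'E'
from h import *
S=[538.2,276.8,-1.5416]
sf=lambda v: Ro.from_euler('z',-S[2]).apply(v)
fs=lambda: sf(np.array(read_force())).round(1)
X=lambda: sf(np.array(read_position())-sx(S,0,0,0)).round(1)
st=r.servo_line(sx(S,106,0,174),vel=8,guard=16);print("push",st,X(),fs(),read_time_s())
r.servo_line(sx(S,88,0,174),vel=60)
r.servo_line(sx(S,88,0,300),vel=250)
T,K=wproj_setup();im=viewer.camera("wrist");s=viewer.camera("scene")
for o in viewer.outline_of("wrist","button_face")[:2]:
    v,u=np.where(o["region"]);print(round(o["p"],2),o["uv"],u.min(),u.max(),v.min(),v.max())
for pr in (0,4.5): print(pr,[wproj(T,K,sx(S,c,-24+pr,190)).round(1) for c in(134,138)],[wproj(T,K,sx(S,c,-17,190)).round(1) for c in (134,)])
print(read_time_s())
a=cv2.resize(im[130:330,240:400],None,fx=2.5,fy=2.5);b=cv2.resize(s[130:270,230:390],None,fx=2.5,fy=2.5)
b=cv2.copyMakeBorder(b,0,a.shape[0]-b.shape[0],0,0,0);cv2.imwrite("pics/chk.png",np.hstack([a,b])[:,:,::-1])
E
python3 l.py
```

```text
push True [ 9.97e+01 -1.00e-01  1.74e+02] [-2.   0.6  2.5] 17.2583
0 [array([296.4, 247.3]), array([296.5, 251.3])] [array([304.1, 247.3])]
4.5 [array([301.3, 247.3]), array([301.4, 251.3])] [array([304.1, 247.3])]
18.4167
```

View pics/chk.png

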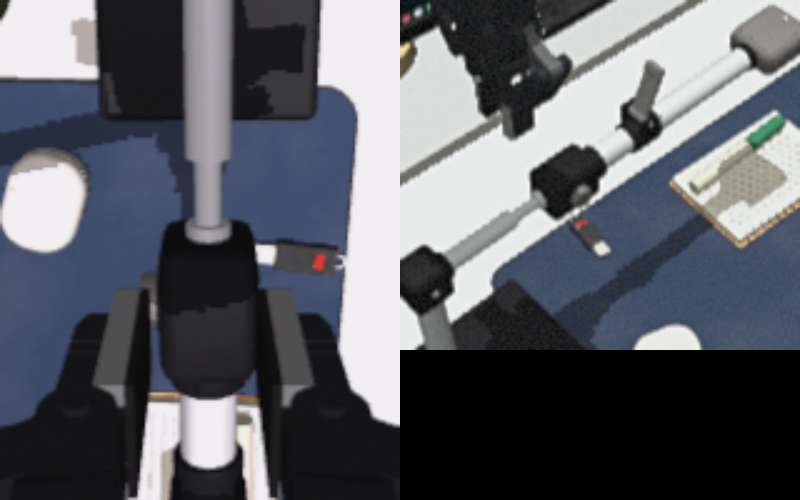

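The second push stopped at the same place, and the button's outer edge is at column 297, which matches popped out. So the pin is latched, and the lever is still raised. Now I fold the lever.

```bash
cat > m.py <<'E'
from h import *
S=[538.2,276.8,-1.5416];H=216.
sf=lambda v: Ro.from_euler('z',-S[2]).apply(v)
fs=lambda: sf(np.array(read_force())).round(1)
X=lambda: sf(np.array(read_position())-sx(S,0,0,0)).round(1)
def P(a,o=3,rho=40): return sx(S,H+rho*np.cos(a)-o*np.sin(a)-11,0,209.5+rho*np.sin(a)+o*np.cos(a))
grip(0)
p=P(1.45);q=p.copy();q[2]=300
r.servo_line(q,vel=200)
print("desc",r.servo_line(p,vel=80,guard=5),X(),fs())
for a in (1.2,.95,.7,.45,.25,.12):
    st=r.servo_line(P(a),vel=50,guard=15);print(a,st,X(),fs())
    if st: break
if not st:
    p=P(.12);p[2]=205;print("press",r.servo_line(p,vel=15,guard=15),X(),fs())
print(read_time_s())
s=viewer.camera("scene");cv2.imwrite("pics/lev.png",cv2.resize(s[120:280,230:430],None,fx=3,fy=3)[:,:,::-1])
E
python3 m.py
```

```text
desc False [206.7   0.3 249.8] [ 0.  -0.5 -0.5]
1.2 False [2.172e+02 1.000e-01 2.481e+02] [-0.3  0.5  0.1]
0.95 False [ 2.262e+02 -2.000e-01  2.435e+02] [0.6 0.7 0. ]
0.7 False [234.   -0.3 237.1] [ 0.8  0.7 -0.2]
0.45 False [240.   -0.3 229.1] [-0.5 -0.1 -0.7]
0.25 False [243.2  -0.3 221.8] [ 0.7  0.2 -0.3]
0.12 False [244.4  -0.3 216.9] [-0.2  0.6 -0.4]
press True [244.7   0.3 212.2] [-0.5 -1.9  7.6]
22.7833
```

View pics/lev.png

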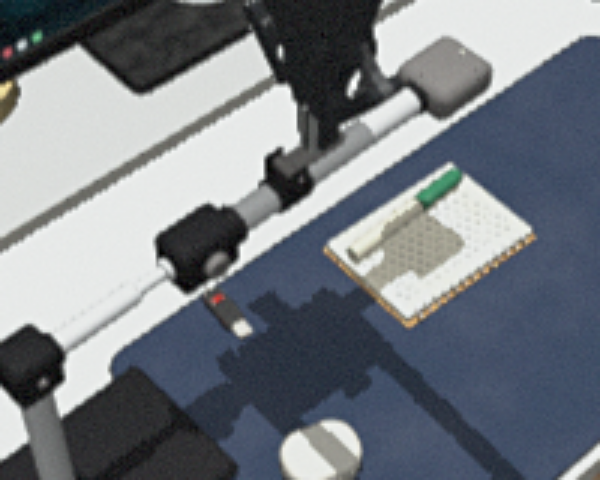

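The lever lies flat along the tube under the fingers, at z 212, which is its flat top height. I'll press once more, retreat and check.

```bash
cat > n.py <<'E'
from h import *
S=[538.2,276.8,-1.5416]
p=np.array(read_position());p[2]=204;print(r.servo_line(p,vel=12,guard=18),read_position())
p=np.array(read_position());p[2]=330;r.servo_line(p,vel=150)
q=sx(S,216,-160,330);r.servo_line(q,vel=200)
s=viewer.camera("scene")
for o in viewer.outline_of("scene","lever")[:2]:print(o["p"],o["uv"])
print([proj("scene",sx(S,216+46*np.cos(a),0,212+46*np.sin(a))) for a in(0,.1,.3)],read_time_s(),read_force())
cv2.imwrite("pics/fin.png",cv2.resize(s[110:350,220:430],None,fx=2.5,fy=2.5)[:,:,::-1])
E
python3 n.py
```

```text
True [545.6566108   32.25297811 212.1230366 ]
0.5 [333.3, 169.6]
[array([341.847708  , 164.14572291]), array([341.82443806, 162.64740624]), array([341.29334117, 160.00365174])] 25.2083 [ 1.02547921  0.56971083 -0.51153194]
```

View pics/fin.png

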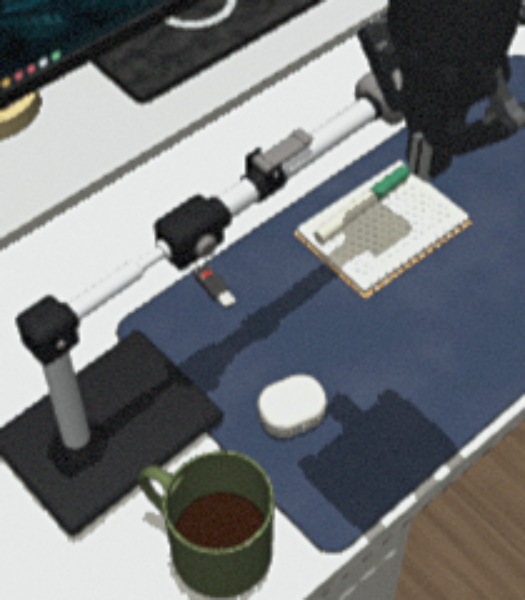

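The lever is flat along the tube, the button is out, the desk items haven't moved, and the arm is clear. I'm handing it in.

```bash
python3 -c "
from rig import *
print(job.finish_job())"
```

```text
the job is handed in; nothing more can be done
None
```

The boom is out and latched in the next hole, the clamp lever is folded flat, and the desk items look unmoved; I handed the job in at about 25 s of the 48 s allowed, but no verdict came back.

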